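Tare the loaded balance

ROBOT

A 6-joint arm with a two-finger parallel gripper is mounted at the origin on a cart in front of the work surface, level with it; the furniture and walls round the work are solid. World frame = base frame: x ahead of the robot, y to its left, z up, the work surface at z = 0. Lengths are in m, angles in rad, forces in N, time in s.
With the tool pointing down it reaches from about 0.325 to 0.9 m from the base axis. Payload 6.1 kg.
Tool frame: the origin (TCP) lies midway between the tips of the shut fingers; the grasp point (between the pads) lies 19 mm behind it (bot.grasp_offset is the distance from the TCP to the grasp point, in m); z points along the fingers, x is the direction in which the jaws open and shut, and the axes are right-handed (so a half turn about z gives the same grasp; the last joint's range is limited). The gripper opens to 87 mm and grips with 3 to 60 N. Pads are 19 mm wide; open, the fingers measure 117 mm over their backs; the gripper's body (75 mm by 190 mm) begins 51 mm behind the grasp point.
Start: joints at [-1.414, 0.22, 1.526, -0, 1.395, -0.126], TCP at [0.174, -0.6, 0.223] pointing down, gripper open.
Joint ranges: [-2.98, 2.98], [-0.91, 2.08], [0.09, 2.57], [-1.24, 4.39], [0.2, 2.65], [-2.68, 2.68]. Speed limits (rad/s): [2.57, 2.57, 3.01, 3.14, 3.14, 3.14].

INTERFACE

Orientations are given as a rotation vector (axis times angle).
In Python, from bench import bot gives the robot as it stands.
- The arm moves only by the tool send_rows, never from a script. Its argument "motion" is a list that holds one entry, the list of rows, each a list of 7 numbers: the shift along the world's x, y, z in m, then the turn, a rotation vector about the world's x, y, z in degrees, then the closure, from 0 (fully open) to 1 (shut). A call has exactly 5 rows; each row shifts and turns the commanded pose from where the row before left it; what a row does not reach is not made up. A row lasts 1/10 s, in which the tool goes at most 50 mm and 8.59 degrees, less where a joint would pass 70% of its speed; a pose out of reach is approached as far as the arm can. A call is refused whole if a number of a shift passes 0.05 or a number of a turn 8.59, either way. A call with a gripper value outside its range is refused whole. The fingers move at their own pace and stop on an object; "newtons" is the grip in N (left out, the last holds). Time passes only in rows, so rows that do not move let the fingers close, or fill a call up. It gives the time, the measured TCP pose, the force and the opening at its end, in the units of the state.
- bot.state(): the state, without advancing time (a new reading comes with each control period).
- bot.camera(name): name is "scene" or "top"; returns a dict with "image" (400x640x3 uint8, red, green, blue), "fovy" (degrees; the focal length in pixels is half the picture's height over the tangent of half this angle, whatever the lens; pixels are square), "cx", "cy" (the principal point, pixels), "distortion" ([k1, k2, p1, p2, k3] as OpenCV has them; the pictures are not rectified), "rvec" (rotation vector, rad) and "tvec" (3), from world to camera coordinates, as OpenCV has them. Camera axes: x right, y down, z forward; pixel columns grow to the right and rows downward; lengths in m; the calibration is good to about 2 mm. A picture is of the moment at which its call begins. There is no depth.
- bot.hand_in(): hands the job in, once; it reports no verdict.
The state is a dict: "time": time; "joint_positions": joint angles; "dq": joint speeds; "effort": joint torques, N m; "tcp_pos": TCP position; "tcp_rot": TCP orientation; "force": force on the tool from outside, world axes, zero at the start; "wrist_torque": the same for the moment, N m; "finger_gap": finger opening in m.
Only numpy, scipy, OpenCV 4.12 (cv2) and the standard library are available. Lean on these libraries where they do the work, as an engineer would, in place of code of your own. Each camera call takes 0.05 s, during which the arm holds its last target. There are 200 camera calls.

TASK

A bottle stands on the pan of one of the two balances: tare that balance. With the fingertips, gently press its long bar-shaped key (at the right end of the key row), hold it down for two full seconds, then let it spring back up and withdraw the hand at least 15 cm from the key. Press no other key, do not touch the other balance or the loaded pan and its bottle, and leave everything else where it is.

Things in the scene. Friction and masses are not known exactly. Their poses are not given: they have to be found in the camera images.
- balance_a: Loaded balance (bottle on its pan). White balance fixed on the bench, 200 (x) x 160 (y) x 64 mm (z). Origin: centre of its footprint, on the bench; +x from the key side to the back, +y left as one faces the keys. Key deck in front, 40 mm high, keys in a row at x = -0.078; then a tilted display (x -0.045 to -0.023, to 54 mm high); the rear (x > -0.021) is 54 mm high and carries the pan.
- balance_b: Empty balance, same make. White balance fixed on the bench, 200 (x) x 160 (y) x 64 mm (z). Origin: centre of its footprint, on the bench; +x from the key side to the back, +y left as one faces the keys. Key deck in front, 40 mm high, keys in a row at x = -0.078; then a tilted display (x -0.045 to -0.023, to 54 mm high); the rear (x > -0.021) is 54 mm high and carries the pan.
- pan_a: Round steel pan of the loaded balance, 110 mm across, its upper face 64 mm above the bench, on which the sample bottle stands. Origin: on the pan's axis, 10 mm below its upper face, at local x = +0.038, y = 0 of the balance.
- tare_a_top (a point): Centre of the upper face of the loaded balance's tare key: the long white bar key, 16 (local x) x 32 mm (local y), at the right end of the key row (balance frame x = -0.078, y = -0.052). At rest its top is 48 mm above the bench and 8 mm above the deck. The axes are those of the balance (z up).
- tare_a (a joint): Travel of that tare key, straight down. Value 0 = up (at rest), 0.005 m = fully down. A spring resists with about 1 N at the start and 7 N fully down (1.2 N per mm); it springs back up by itself when let go. It counts as held down beyond 2 mm (3.4 N).
- mode_a (a joint): Travel of the loaded balance's middle key, round, 18 mm across, at balance frame x = -0.078, y = +0.002, as high and as springy as the tare key. Value 0 = up (at rest), 0.005 m = fully down.
- power_a (a joint): Travel of the loaded balance's left key, round, 18 mm across, at balance frame x = -0.078, y = +0.048, as high and as springy as the tare key. Value 0 = up (at rest), 0.005 m = fully down.
- tare_b (a joint): Travel of the empty balance's tare key, same shape and place on that balance. Value 0 = up (at rest), 0.005 m = fully down.
- mode_b (a joint): Travel of the empty balance's middle key, round, 18 mm across, at balance frame x = -0.078, y = +0.002, as high and as springy as the tare key. Value 0 = up (at rest), 0.005 m = fully down.
- power_b (a joint): Travel of the empty balance's left key, round, 18 mm across, at balance frame x = -0.078, y = +0.048, as high and as springy as the tare key. Value 0 = up (at rest), 0.005 m = fully down.
- sample_bottle: Loose white plastic bottle with a red screw cap, 38 mm across, 118 mm tall, upright on the pan of the loaded balance, within 12 mm of the pan's axis (its cap is 182 mm above the bench). Origin: centre of its underside, z up.
- spare_bottle: Loose white plastic bottle with a blue screw cap, 48 mm across, 105 mm tall, standing on the bench to the left of the balances. Origin: centre of its underside.
- tip_tray: Loose yellow tray of pipette tips, 115 (x) x 78 (y) x 54 mm, on the bench behind the spare bottle. Origin: centre of its underside.
- marker: Loose green marker pen, 136 mm long (y), 12 mm thick, 10 mm high, lying on the bench near its front edge, in front of the balances. Origin: centre of its underside.
Not all that is in view belongs to the job. Leave any yellow look-alike of the sample_bottle alone.

How it is judged:
By the outcome, as a careful person would: the job done as asked, in the order asked, and still so for the second after the job is handed in, with the robot touching nothing.
It also fails if it takes over 38 s, if anything falls off the work surface, if the arm or the gripper's body presses on something with over 40 N, if the wrist force passes 120 N, or if a joint passes its speed limit or range.

## Working session

There is one attempt and no reset: what is moved stays moved. The work goes in short steps, Python scripts to look and compute and a tool call to move; the robot and the scene stay as the last step left them, time stands still between calls to the robot, and variables do not carry over. Pictures are saved under pics/ and viewed, about 8 in all and at most 12, crops included, and the job is handed in when it is done.

Besides the shell and the picture viewer there is one more tool, called after ">>>" as a command line: name --argument value ..., lists and objects as JSON in quotes. send_rows: Moves the arm, as the interface text tells. Its arguments: {"type":"object","properties":{"motion":{"type":"array","items":{"type":"array","items":{"type":"array","items":{"type":"number"}}}},"newtons":{"type":"number"}},"required":["motion"]}

```bash
mkdir -p pics
python3 - <<'E'
from bench import bot
import cv2,pickle
for n in("scene","top"):
    c=bot.camera(n); cv2.imwrite(f"pics/{n}0.png",c["image"][:,:,::-1]); pickle.dump(c,open(n+".pkl","wb"))
    print({k:v for k,v in c.items() if k!="image"})
print(bot.state())
E
```

```text
{'fovy': 44.56792276774968, 'cx': 315.83405899768115, 'cy': 195.8890161483668, 'distortion': array([-0.13742447,  0.        ,  0.        ,  0.        ,  0.        ]), 'rvec': array([ 1.19112481, -2.48247113,  0.82665276]), 'tvec': array([0.38516668, 0.29906639, 1.23724373])}
{'fovy': 48.02450269629327, 'cx': 320.26798890626435, 'cy': 202.77177439314428, 'distortion': array([-0.02009124,  0.        ,  0.        ,  0.        ,  0.        ]), 'rvec': array([ 2.1317687 , -2.08424569,  0.18581459]), 'tvec': array([0.10220116, 0.4983656 , 1.16120374])}
{'time': 0.1, 'joint_positions': array([-1.41410929e+00,  2.21194672e-01,  1.52750955e+00, -2.89887813e-05,
        1.39469663e+00, -1.26102887e-01]), 'dq': array([-0.00114243, -0.00205948, -0.0016154 , -0.00163056, -0.00087806,
       -0.00039815]), 'effort': array([ 9.92017012e-04, -4.95948279e+01, -3.88518548e+01,  7.02229142e-02,
        5.15574531e-02, -5.03574688e-05]), 'tcp_pos': array([ 0.17429299, -0.59961301,  0.22151048]), 'tcp_rot': array([-2.51134130e+00,  1.88546689e+00,  2.06927305e-03]), 'force': array([-0.36966142, -0.02244676,  0.46167761]), 'wrist_torque': array([-0.0221986 ,  0.03919725, -0.02041763]), 'finger_gap': 0.08684113879175731}
```

View pics/scene0.png

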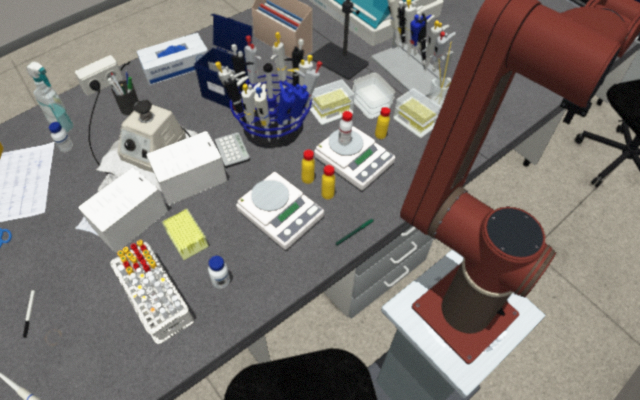

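View pics/top0.png

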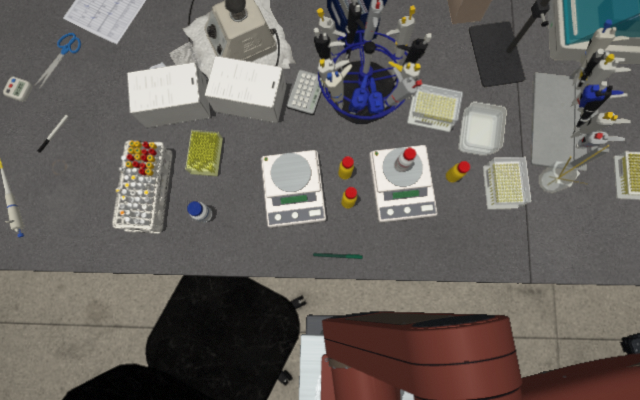

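The loaded balance is the right-hand one in the top view: the white red-capped bottle is at about (407,160) and the key row is near row 212. Yellow look-alikes stand at (347,167), (350,197) and (458,172). I'll zoom in on the keys.

Run:
```python
import cv2
a=cv2.imread("pics/top0.png")[135:235,330:480]; cv2.imwrite("pics/topc.png",cv2.resize(a,None,fx=5,fy=5,interpolation=cv2.INTER_CUBIC))
a=cv2.imread("pics/scene0.png")[100:200,290:420]; cv2.imwrite("pics/scenec.png",cv2.resize(a,None,fx=6,fy=6,interpolation=cv2.INTER_CUBIC))
```

```text
(no output)
```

View pics/topc.png

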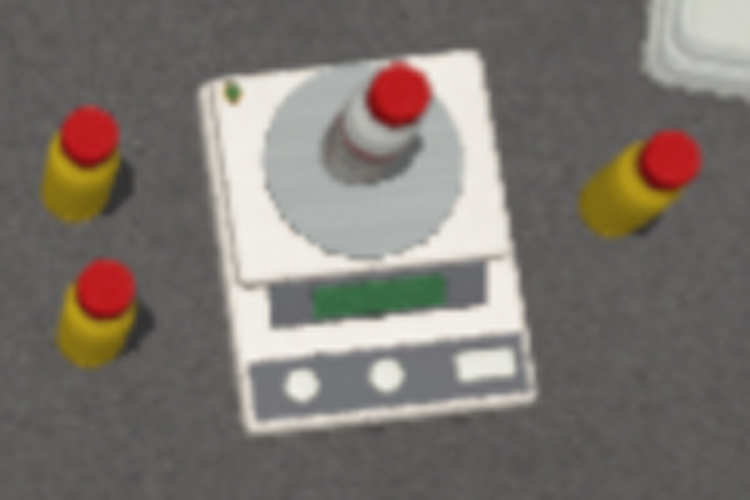

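View pics/scenec.png

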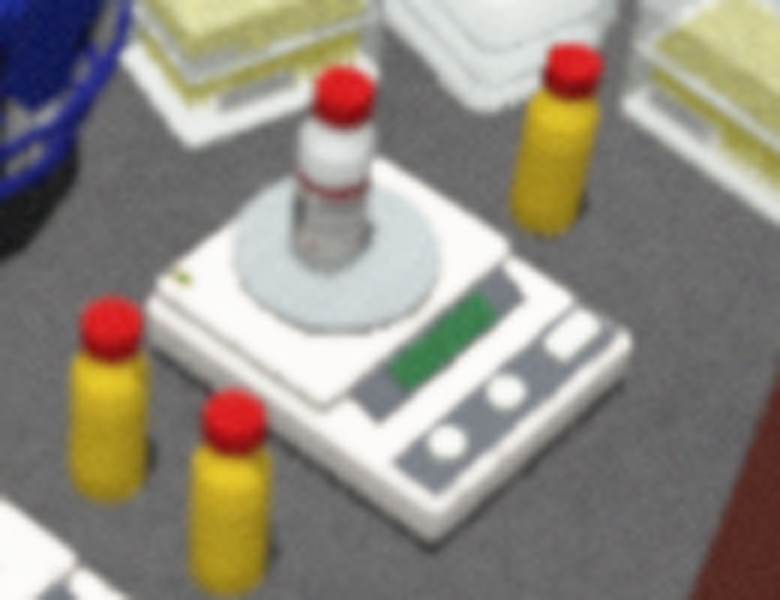

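The tare bar is at (485,364) in the top crop and (572,334) in the scene crop. The round keys are to its left and the pan is behind. Next I'll fit the balance pose to both views.

```bash
cat > h.py <<'E'
import cv2,pickle,numpy as np
from scipy.optimize import least_squares
from scipy.spatial.transform import Rotation as R
def proj(c,P):
    f=200/np.tan(np.radians(c["fovy"])/2)
    K=np.array([[f,0,c["cx"]],[0,f,c["cy"]],[0,0,1]])
    return cv2.projectPoints(np.array(P,float).reshape(-1,3),c["rvec"],c["tvec"],K,c["distortion"])[0][:,0]
E
python3 - <<'E'
from h import *
from bench import bot
L=np.array([[-.078,.048,.048],[-.078,.002,.048],[-.078,-.052,.048],[.038,0,.064]])
T=(np.array([[302,385],[386,376],[485,364],[364,159]])-2)/5+[330,135]
S=(np.array([[446,441],[506,391],[572,334],[337,252]])-2.5)/6+[290,100]
t,s=[pickle.load(open(n+".pkl","rb")) for n in("top","scene")]
def W(p): return R.from_euler('z',p[2]).apply(L)+[p[0],p[1],0]
for nm,sets in(("top",[(t,T)]),("scene",[(s,S)]),("both",[(t,T),(s,S)])):
    r=least_squares(lambda p:np.concatenate([(proj(c,W(p))-U).ravel() for c,U in sets]),[.6,-.2,0])
    print(nm,r.x,"rms",np.sqrt(np.mean(r.fun**2)),"tare",W(r.x)[2])
print(r.fun.round(1)); print(W(r.x))
q=bot.state(); print(R.from_rotvec(q["tcp_rot"]).as_matrix().round(3))
E
```

```text
top [ 0.55992189 -0.11137423  0.13213786] rms 0.11725676755430021 tare [ 0.48945304 -0.1731977   0.048     ]
scene [ 0.56225775 -0.11157851  0.13471317] rms 0.16806766963640354 tare [ 0.49194835 -0.17358326  0.048     ]
both [ 0.56081736 -0.11131377  0.13310842] rms 0.30170176119626735 tare [ 0.49040855 -0.17320561  0.048     ]
[-0.1 -0.4  0.  -0.5  0.2 -0.3 -0.1 -0.2  0.3  0.6  0.1  0.4  0.3  0.3
  0.2 -0. ]
[[ 0.47713698 -0.0740902   0.048     ]
 [ 0.4832419  -0.11968329  0.048     ]
 [ 0.49040855 -0.17320561  0.048     ]
 [ 0.59848121 -0.10627057  0.064     ]]
[[ 0.279 -0.96  -0.   ]
 [-0.96  -0.279  0.002]
 [-0.002 -0.    -1.   ]]
```

The residuals are small, and the two views agree to 2.5 mm, giving the tare key at about (0.4905, -0.173). I'll move above it with the fingers shut and the jaw axis along the bar.

>>> send_rows --motion '[[[0.021,0.0285,0,0,0,-1.7,1],[0.021,0.0285,0,0,0,-1.7,1],[0.021,0.0285,0,0,0,-1.7,1],[0.021,0.0285,0,0,0,-1.7,1],[0.021,0.0285,0,0,0,-1.7,1]]]' --newtons 20

```text
time: 0.6
tcp_pos: [0.2799, -0.4562, 0.222]
tcp_rot: [-2.364, 2.069, 0.001]
force: [-0.1, -0.4, -0.1]
finger_gap: 0.0549
```

>>> send_rows --motion '[[[0.021,0.0285,0,0,0,0,1],[0.021,0.0285,0,0,0,0,1],[0.021,0.0285,0,0,0,0,1],[0.021,0.0285,0,0,0,0,1],[0.021,0.0285,0,0,0,0,1]]]'

```text
time: 1.1
tcp_pos: [0.3849, -0.3137, 0.2222]
tcp_rot: [-2.365, 2.067, 0.001]
force: [1.0, 0.5, 0.1]
finger_gap: 0.0151
```

>>> send_rows --motion '[[[0.021,0.0285,0,0,0,0,1],[0.021,0.0285,0,0,0,0,1],[0.021,0.0285,0,0,0,0,1],[0.021,0.0285,0,0,0,0,1],[0.0,0.0,0,0,0,0,1]]]'

```text
time: 1.6
tcp_pos: [0.4699, -0.1978, 0.2222]
tcp_rot: [-2.369, 2.061, 0.001]
force: [-0.8, -0.1, -0.3]
finger_gap: 0.0007
```

>>> send_rows --motion '[[[0.0205,0.0248,0,0,0,0,1],[0,0,-0.03,0,0,0,1],[0,0,-0.035,0,0,0,1],[0,0,-0.035,0,0,0,1],[0,0,-0.03,0,0,0,1]]]'

```text
time: 2.1
tcp_pos: [0.4877, -0.1765, 0.0904]
tcp_rot: [2.365, -2.067, -0.002]
force: [-0.0, -0.1, -0.7]
finger_gap: 0.0007
```

>>> send_rows --motion '[[[0,0,-0.01,0,0,0,1],[0,0,-0.01,0,0,0,1],[0,0,0,0,0,0,1],[0,0,0,0,0,0,1],[0,0,0,0,0,0,1]]]'

```text
time: 2.6
tcp_pos: [0.49, -0.177, 0.0742]
tcp_rot: [-2.365, 2.067, -0.004]
force: [-0.1, 0.5, 0.1]
finger_gap: 0.0003
```

Run:
```python
from h import *
from bench import bot
q=bot.state(); print(q["tcp_pos"],q["force"],R.from_rotvec(q["tcp_rot"]).as_matrix()[:,0])
o=[]
for n,(u,v) in(("top",(415,208)),("scene",(385,155))):
    c=bot.camera(n); im=c["image"][:,:,::-1]
    print(n,"tcp",proj(c,q["tcp_pos"]),"key",proj(c,[.4905,-.1732,.048]))
    o.append(cv2.resize(np.ascontiguousarray(im[v-35:v+35,u-35:u+35]),(400,400),interpolation=cv2.INTER_CUBIC))
cv2.imwrite("pics/near.png",np.hstack(o))
```

```text
[ 0.49002536 -0.17703596  0.07417192] [-0.05171851  0.45140037  0.13568409] [ 0.13406488 -0.99097114  0.00167388]
top tcp [[430.34163329 205.4275239 ]] key [[426.75559206 207.07705542]]
scene tcp [[387.21757561 149.27900875]] key [[385.17922378 155.49951335]]
```

View pics/near.png

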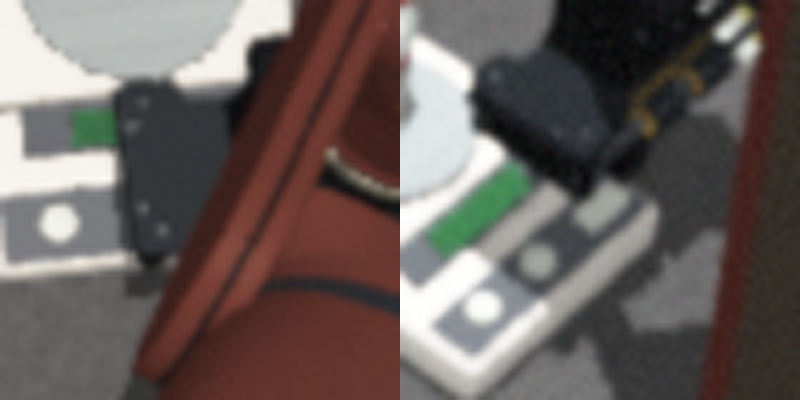

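The fingertips hover about 26 mm above the bar key and clear the other keys. In the scene half, the key is at about (605,205) with the tips just above it. I'll correct y by +4 mm and go down.

>>> send_rows --motion '[[[0.0005,0.004,0,0,0,0,1],[0,0,-0.006,0,0,0,1],[0,0,-0.006,0,0,0,1],[0,0,-0.006,0,0,0,1],[0,0,0,0,0,0,1]]]'

```text
time: 3.2
tcp_pos: [0.4884, -0.1718, 0.053]
tcp_rot: [2.365, -2.067, -0.004]
force: [0.1, -0.6, -0.8]
finger_gap: 0.0004
```

>>> send_rows --motion '[[[0,0,-0.002,0,0,0,1],[0,0,-0.002,0,0,0,1],[0,0,0,0,0,0,1],[0,0,0,0,0,0,1],[0,0,0,0,0,0,1]]]'

```text
time: 3.7
tcp_pos: [0.4895, -0.1725, 0.0507]
tcp_rot: [-2.366, 2.067, -0.0]
force: [-0.3, -0.7, -0.2]
finger_gap: 0.0003
```

>>> send_rows --motion '[[[0,0,-0.0015,0,0,0,1],[0,0,-0.0015,0,0,0,1],[0,0,-0.001,0,0,0,1],[0,0,0,0,0,0,1],[0,0,0,0,0,0,1]]]'

```text
time: 4.2
tcp_pos: [0.4896, -0.1725, 0.0468]
tcp_rot: [-2.366, 2.067, -0.001]
force: [-0.3, -0.4, 2.3]
finger_gap: 0.0004
```

>>> send_rows --motion '[[[0,0,-0.001,0,0,0,1],[0,0,-0.001,0,0,0,1],[0,0,0,0,0,0,1],[0,0,0,0,0,0,1],[0,0,0,0,0,0,1]]]'

```text
time: 4.7
tcp_pos: [0.4896, -0.1725, 0.0448]
tcp_rot: [-2.366, 2.067, -0.001]
force: [-0.8, 0.5, 4.5]
finger_gap: 0.0007
```

The force follows the spring law (2.3 N at 1.2 mm, 4.5 N at 3.2 mm), so the fingers are on the key. I'll press slightly deeper and hold.

>>> send_rows --motion '[[[0,0,-0.0007,0,0,0,1],[0,0,0,0,0,0,1],[0,0,0,0,0,0,1],[0,0,0,0,0,0,1],[0,0,0,0,0,0,1]]]'

```text
time: 5.2
tcp_pos: [0.4896, -0.1725, 0.0442]
tcp_rot: [-2.366, 2.067, -0.001]
force: [-1.3, 1.3, 6.5]
finger_gap: 0.0006
```

>>> send_rows --motion '[[[0,0,0,0,0,0,1],[0,0,0,0,0,0,1],[0,0,0,0,0,0,1],[0,0,0,0,0,0,1],[0,0,0,0,0,0,1]]]'

```text
time: 5.7
tcp_pos: [0.4896, -0.1725, 0.0442]
tcp_rot: [-2.366, 2.067, -0.001]
force: [-1.8, 0.6, 5.7]
finger_gap: 0.0008
```

>>> send_rows --motion '[[[0,0,0,0,0,0,1],[0,0,0,0,0,0,1],[0,0,0,0,0,0,1],[0,0,0,0,0,0,1],[0,0,0,0,0,0,1]]]'

```text
time: 6.2
tcp_pos: [0.4896, -0.1725, 0.0442]
tcp_rot: [-2.366, 2.067, -0.001]
force: [0.2, 1.7, 6.5]
finger_gap: 0.0003
```

>>> send_rows --motion '[[[0,0,0,0,0,0,1],[0,0,0,0,0,0,1],[0,0,0,0,0,0,1],[0,0,0,0,0,0,1],[0,0,0,0,0,0,1]]]'

```text
time: 6.7
tcp_pos: [0.4896, -0.1725, 0.0442]
tcp_rot: [-2.366, 2.067, -0.001]
force: [-1.0, 0.4, 5.7]
finger_gap: 0.0004
```

>>> send_rows --motion '[[[0,0,0,0,0,0,1],[0,0,0,0,0,0,1],[0,0,0,0,0,0,1],[0,0,0,0,0,0,1],[0,0,0,0,0,0,1]]]'

```text
time: 7.2
tcp_pos: [0.4896, -0.1725, 0.0442]
tcp_rot: [-2.366, 2.067, -0.001]
force: [-2.0, 0.7, 5.2]
finger_gap: 0.0001
```

>>> send_rows --motion '[[[0,0,0,0,0,0,1],[0,0,0,0,0,0,1],[0,0,0,0,0,0,1],[0,0,0,0,0,0,1],[0,0,0,0,0,0,1]]]'

```text
time: 7.7
tcp_pos: [0.4896, -0.1725, 0.0442]
tcp_rot: [-2.366, 2.067, -0.001]
force: [-0.9, 1.3, 5.7]
finger_gap: 0.0
```

Held for over 2.5 s. Next I'll release straight up and withdraw.

>>> send_rows --motion '[[[0,0,0.003,0,0,0,1],[0,0,0.006,0,0,0,1],[0,0,0.015,0,0,0,1],[0,0,0.03,0,0,0,1],[0,0,0.035,0,0,0,1]]]'

```text
time: 8.2
tcp_pos: [0.4877, -0.1715, 0.1321]
tcp_rot: [2.365, -2.067, -0.007]
force: [0.9, -0.2, 0.4]
finger_gap: 0.0007
```

>>> send_rows --motion '[[[0,0,0.035,0,0,0,1],[0,0,0.035,0,0,0,1],[0,0,0.03,0,0,0,1],[-0.02,-0.03,0,0,0,0,1],[-0.02,-0.03,0,0,0,0,1]]]'

```text
time: 8.7
tcp_pos: [0.4495, -0.2326, 0.2342]
tcp_rot: [-2.368, 2.064, -0.003]
force: [0.4, -0.4, -0.6]
finger_gap: 0.0005
```

>>> send_rows --motion '[[[-0.02,-0.03,0,0,0,0,1],[-0.02,-0.03,0,0,0,0,1],[-0.02,-0.03,0,0,0,0,1],[-0.01,-0.02,0,0,0,0,1],[0,0,0,0,0,0,1]]]'

```text
time: 9.2
tcp_pos: [0.3777, -0.3442, 0.2325]
tcp_rot: [2.361, -2.071, -0.001]
force: [-0.4, 0.3, 0.4]
finger_gap: 0.0005
```

>>> send_rows --motion '[[[0,0,0,0,0,0,1],[0,0,0,0,0,0,1],[0,0,0,0,0,0,1],[0,0,0,0,0,0,1],[0,0,0,0,0,0,1]]]'

```text
time: 9.7
tcp_pos: [0.3798, -0.3418, 0.2329]
tcp_rot: [-2.367, 2.066, -0.0]
force: [-0.6, 0.9, 0.2]
finger_gap: 0.0005
```

Run:
```python
from bench import bot
import cv2,numpy as np
print(bot.state()["tcp_pos"],bot.state()["force"])
c=bot.camera("scene")["image"][:,:,::-1]; d=cv2.imread("pics/scene0.png")
s=lambda i:cv2.resize(np.ascontiguousarray(i[95:255,230:430]),(400,320),interpolation=cv2.INTER_CUBIC)
cv2.imwrite("pics/end.png",np.hstack([s(d),s(c)]))
```

```text
[ 0.37978814 -0.34182588  0.23287873] [-0.61361332  0.92216003  0.1601535 ]
```

View pics/end.png

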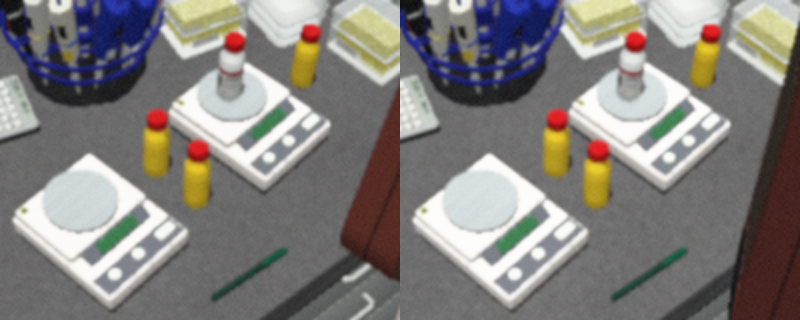

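Comparing before and after, nothing has moved: the bottle is at (232,65), and the balances, yellow bottles and marker are where they were. The hand is clear, so I'll hand in.

```bash
python3 -c "
from bench import bot
print(bot.hand_in())"
```

```text
the job is handed in; nothing more can be done
None
```

I pressed the tare key of the loaded (right-hand) balance with the shut fingertips, held it down, let it spring back, and handed the job in at about 10 s.

- **Press:** the tip stayed about 3.8 mm into the key's travel at 5.2–6.5 N from 5.2 s to 7.7 s. At 4.7 s it was already 3.2 mm down at 4.5 N. The force matched the given key spring, so the contact was on a key. With the measured position (0.490, -0.173), that is the tare bar.
- **Withdrawal:** the hand ended about 27 cm from the key, and the force reading was back to noise level.
- **Other objects:** before-and-after scene crops show the bottle on the pan, both balances, the yellow look-alikes and the marker unmoved. The crops leave out the spare bottle and tip tray; the hand never went near them.
- **Disagreement and limits:** the two cameras put the key 2.5 mm apart in x, within what the bar allows. I could not read the key travel itself; it is inferred from the tip height and force.

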